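Line up two tiles in the corner of a layout board

TASK

Push the two square ceramic tiles along the layout board until they stand in one row in its corner: both flush against the long dark fence, one of them tight against the short end stop and the other tight against the first, in either order. Only push or nudge them: they must stay flat on the board and never be picked up. Leave everything else where it stands.

Things in the scene. Friction and masses are not known exactly. Their poses are not given: they have to be found in the camera images.
- layout_board: fixed grey board, 12 mm thick, two dark wood strips on it. Origin on the table surface, z up; spans x -130 to 130, y -330 to 230. Long fence along the far (+x) edge, full length, inner face at x = 110. Short end stop at the +y end, inner face at y = 210, from x = -40 to the fence. Strips are 20 thick and rise 26 above the board. Near side and -y end are open.
- corner (a point): the inner corner where fence and end stop meet, on the board's top (12 mm above the table); at (110, 210) in the board's frame, same axes. A tile seated there has its centre at board (60, 160), the one beside it at (60, 60).
- tile_a: square ceramic tile, 100 x 100 x 18 thick, white with a blue painted border and a cross with a yellow dot; about 0.36 kg (0.25 to 0.5), lying flat and loose on the layout board and sliding on it with ordinary friction (a few newtons). Origin at the centre of its underside, x and y along its edges, z up.
- tile_b: square ceramic tile, 100 x 100 x 18 thick, red terracotta with a white painted border and a cross with a green dot; about 0.36 kg (0.25 to 0.5), lying flat and loose on the layout board and sliding on it with ordinary friction (a few newtons). Origin at the centre of its underside, x and y along its edges, z up.
- glaze_jar: Small lidded amber glass jar with a paper label, 52 across, 65 tall, standing on the layout board near its open (-y) end; a bystander. Origin under its centre.
- bisque_cup: Unglazed terracotta cup, 72 across, 80 tall, on the table to the left; a bystander. Origin under its centre.
- bowl: Blue ceramic bowl, 140 across, 55 tall, on the table to the right; a bystander. Origin under its centre.
- flask: Blue drinking flask with a yellow cap, 66 across, 200 tall, standing on the table to the right; a bystander. Origin under its centre.
- brush: Brush with a wooden handle lying on the table at the near right; a bystander. Origin at its underside near mid-length, its length along its x axis.
- slip_jar: Clear jar with a black lid, 64 across, 85 tall, on the table at the near left, between the robot and the board; a bystander. Origin under its centre.
Not all that is in view belongs to the job. There is more than one size of the tile_b; the one meant has the size given above.

How it is judged:
At the end, for the whole second after the job is handed in: Both tiles lie flat and still on the board, square to the fence within 0.05 rad, with centres within 4.5 mm of touching the fence; one tile's centre is within 4.5 mm of touching the end stop, and the other's within 7.5 mm of its place directly beside it (((x of each of tile_a, tile_b in the frame of layout_board above 0.0555 m and y of tile_a in the frame of layout_board between 0.1555 and 0.165 m and y of tile_b in the frame of layout_board between 0.0525 and 0.065 m) or (x of each of tile_b, tile_a in the frame of layout_board above 0.0555 m and y of tile_b in the frame of layout_board between 0.1555 and 0.165 m and y of tile_a in the frame of layout_board between 0.0525 and 0.065 m)) and (angle between the x axis of tile_a and the x axis of layout_board, either way round below 0.05 rad or angle between the x axis of tile_a and the y axis of layout_board, either way round below 0.05 rad) and angle between each of tile_a, tile_b's own z axis and vertical below 0.05 rad and height (world z) of each of tile_a, tile_b below 0.016 m and linear speed of each of tile_a, tile_b below 0.01 m/s and (angle between the x axis of tile_b and the x axis of layout_board, either way round below 0.05 rad or angle between the x axis of tile_b and the y axis of layout_board, either way round below 0.05 rad)).
It fails at once if a tile is lifted or carried off the board (height (world z) of any of tile_a, tile_b above 0.022 m).
It fails at once if a tile is tipped (angle between any of tile_a, tile_b's own z axis and vertical above 0.2 rad).
It fails at once if a bystander is moved more than 25 mm or knocked over (distance of any of glaze_jar, bisque_cup, bowl, flask, brush, slip_jar from where it was at the start of the episode above 0.025 m or angle between any of glaze_jar, bisque_cup, bowl, flask, slip_jar's own z axis and vertical above 0.5 rad).
It also fails if it takes over 51 s, if anything falls off the work surface, if the arm or the gripper's body presses on something with over 40 N, if the wrist force passes 120 N, or if a joint passes its speed limit or range.

ROBOT

A 6-joint arm with a two-finger parallel gripper is mounted at the origin on the work surface. World frame = base frame: x ahead of the robot, y to its left, z up, the work surface at z = 0. Lengths are in m, angles in rad, forces in N, time in s.
With the tool pointing down it reaches from about 0.375 to 0.975 m from the base axis. Payload 3.8 kg.
Tool frame: the origin (TCP) lies midway between the tips of the shut fingers; the grasp point (between the pads) lies 19 mm behind it; z points along the fingers, y is the line along which they close (so a half turn about z gives the same grasp; the last joint's range is limited). The gripper opens to 88 mm and grips with 3 to 60 N. Pads are 18 mm wide; open, the fingers measure 123 mm over their backs; the gripper's body (75 mm by 187 mm) begins 45 mm behind the grasp point.
Start: joints at [-1.3, 0.264, 1.604, -0, 1.274, -0.037], TCP at [0.204, -0.643, 0.239] pointing down, gripper open.
Joint ranges: [-2.63, 2.63], [-0.94, 2.18], [0.31, 2.57], [-1.31, 4.45], [0, 2.66], [-2.55, 2.55]. Speed limits (rad/s): [2.57, 2.57, 3.14, 3.14, 3.14, 3.14].

INTERFACE

Orientations are given as a rotation vector (axis times angle).
In Python, from cell import manip, inverse_kinematics, cams, order gives the robot as it stands. Calls block until the motion is done:
- manip.move_pose(position, orientation): joint-space move of the TCP to a pose.
- manip.move_linear(position, rate=0.15, rot=None): straight line of the TCP; rot=None keeps the orientation; rate is the mean speed in m/s.
- manip.set_joints(angles): joint-space move.
- manip.set_gripper(opening, force=None): finger opening in m; force is the grip in N (None keeps the last); returns when the fingers have stopped.
- manip.dwell(seconds).
- inverse_kinematics(position, orientation): joint angles nearest the present ones, or None.
- manip.state(): the state.
- cams.capture(name): name is "scene" or "top"; returns a dict with "image" (384x512x3 uint8, blue, green, red), "z_map" (384x512 float32, m along the optical axis (not along the pixel's ray), 0 where there is no reading), "intrinsics" (3x3 intrinsics, pixels), "position" and "orientation" of the camera in the world. Camera axes: x right, y down, z forward; pixel columns grow to the right and rows downward; lengths in m; the calibration is good to about 2 mm. A picture is of the moment at which its call begins.
A pose or a line that the arm cannot do raises manip.IKError and nothing moves.
- order.close_job(): hands the job in; it is judged then, once.
The state is a dict: "clock": time; "joint_pos": joint angles; "joint_velocities": joint speeds; "tau": joint torques, N m; "tool_pos": TCP position; "tcp_rot": TCP orientation; "contact_force": force on the tool from outside, world axes, zero at the start; "moment": the same for the moment, N m; "gripper_width": finger opening in m; "grasp_force": force on a finger pad.
Only numpy, scipy, OpenCV 4.12 (cv2) and the standard library are available. Lean on these libraries where they do the work, as an engineer would, in place of code of your own. Each camera call takes 0.05 s, during which the arm holds its last target. There are 200 camera calls.

## Working session

There is one attempt and no reset: what is moved stays moved. The work goes in short steps, each a Python script; the robot and the scene stay as the last script left them, time stands still between calls to the robot, and variables do not carry over. Pictures are saved under pics/ and viewed, at most 10 in all, crops included, and the job is handed in when it is done.

```bash
ls; mkdir -p pics; cat > h.py <<'E'
import numpy as np, cv2
from cell import manip, inverse_kinematics, cams, order
from scipy.spatial.transform import Rotation as R
def rot(c):
    o=np.array(c["orientation"],float)
    if o.shape==(3,3): return o
    return R.from_rotvec(o).as_matrix() if o.size==3 else R.from_quat(o).as_matrix()
def world(c,u,v,z=None):
    K=np.array(c["intrinsics"]); d=np.linalg.inv(K)@[u,v,1]
    M=rot(c); p=np.array(c["position"])
    if z is None: return p+M@(d*c["z_map"][int(round(v)),int(round(u))])
    r=M@d; return p+r*(z-p[2])/r[2]
E
python3 - <<'E'
from h import *
import pickle
for n in ("scene","top"):
    c=cams.capture(n); cv2.imwrite(f"pics/{n}0.png",c["image"]); pickle.dump(c,open(n+"0.pkl","wb"))
    print(n,c["position"],c["orientation"],c["intrinsics"])
print(manip.state())
E
```

```text
pics
scene [ 1.41179108 -0.68364833  1.06125078] [-2.14678827 -1.0301373   0.44753299] [[450.55180235   0.         251.68751537]
 [  0.         450.55180235 187.08389977]
 [  0.           0.           1.        ]]
top [ 0.46434491 -0.05133994  1.35942636] [-2.1675684  2.1968316 -0.0473374] [[399.60515568   0.         256.56324364]
 [  0.         399.60515568 194.60601515]
 [  0.           0.           1.        ]]
{'clock': 0.1, 'joint_pos': array([-1.29991110e+00,  2.64675059e-01,  1.60520478e+00, -2.42142642e-05,
        1.27369677e+00, -3.68924641e-02]), 'joint_velocities': array([ 0.00276371, -0.00237072, -0.00161286,  0.0007689 , -0.00130535,
       -0.00017931]), 'tau': array([-1.20262663e-03, -5.03622293e+01, -3.58072042e+01,  7.29553378e-02,
        2.33709934e-02, -4.99003897e-05]), 'tool_pos': array([ 0.20431336, -0.6426786 ,  0.237532  ]), 'tcp_rot': array([-3.10252059e+00, -4.81259557e-01,  3.99634569e-04]), 'contact_force': array([0.85863407, 0.21616402, 0.1688078 ]), 'moment': array([ 0.05664214,  0.03154448, -0.02676875]), 'grasp_force': 0.0, 'gripper_width': 0.08805689994169122}
```

View pics/top0.png

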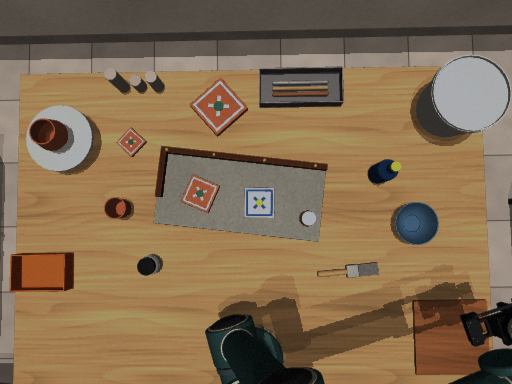

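View pics/scene0.png

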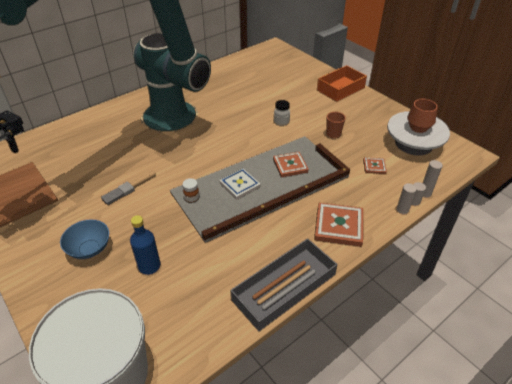

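Candidates for tile_b in the top view are the red tiles at (200,193) on the board, (131,141) small on the table and (219,106) large on the table. Tile_a is the only white/blue tile, at (259,203). The jar is at (308,218). I'll choose the red one on the board and check its size in a crop.

```bash
python3 - <<'E'
import pickle
from h import *
c=pickle.load(open("top0.pkl","rb"))
im=c["image"][140:250,145:335]
cv2.imwrite("pics/crop.png",cv2.resize(im,None,fx=4.2,fy=4.2,interpolation=cv2.INTER_CUBIC))
for n,(u,v) in dict(boardmid=(230,180),a=(259,203),b=(200,193),table=(250,255)).items(): print(n,world(c,u,v).round(4))
E
```

```text
boardmid [0.5971 0.0608 0.0124]
a [ 0.5171 -0.0367  0.0294]
b [0.5529 0.1594 0.0346]
table [ 0.343  -0.0036  0.0007]
```

View pics/crop.png

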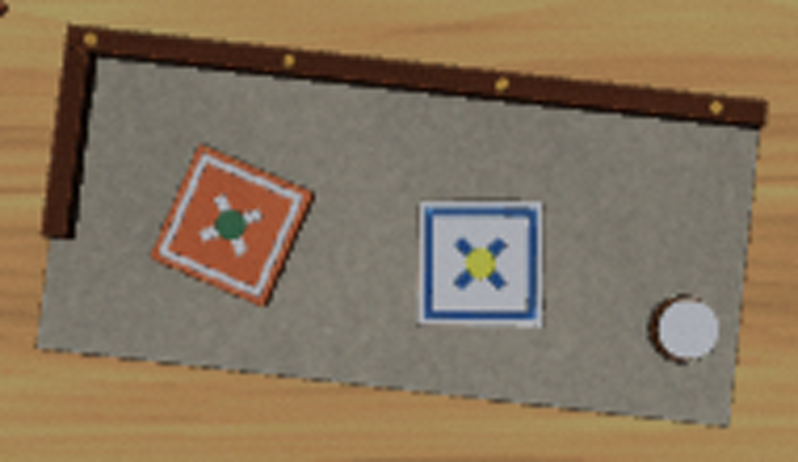

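The crop shows tile_b with its green dot at crop (231,225), tile_a's yellow dot at (480,263), the fence's outer corner at (69,25), the fence's far end at (767,100), and the board's near corners at (37,348) and (730,426).

```bash
cat >> h.py <<'E'
def fitrigid(src,dst):
    s=np.array(src)[:,:2];d=np.array(dst)[:,:2];sc=s-s.mean(0);dc=d-d.mean(0)
    a=np.arctan2((sc[:,0]*dc[:,1]-sc[:,1]*dc[:,0]).sum(),(sc*dc).sum())
    M=np.array([[np.cos(a),-np.sin(a)],[np.sin(a),np.cos(a)]]);t=d.mean(0)-M@s.mean(0)
    return a,t,np.linalg.norm(s@M.T+t-d,axis=1)
def tri(c1,p1,c2,p2):
    A=[];b=[]
    for c,p in((c1,p1),(c2,p2)):
        r=rot(c)@np.linalg.inv(c["intrinsics"])@[*p,1];r/=np.linalg.norm(r);P=np.eye(3)-np.outer(r,r);A.append(P);b.append(P@c["position"])
    return np.linalg.lstsq(np.vstack(A),np.hstack(b),rcond=None)[0]
E
python3 - <<'E'
import pickle
from h import *
c=pickle.load(open("top0.pkl","rb"));s=pickle.load(open("scene0.pkl","rb"))
f=lambda x,y,z:world(c,145+(x+.5)/4.2-.5,140+(y+.5)/4.2-.5,z)[:2]
w=[f(69,25,.038),f(767,100,.038),f(37,348,.012),f(730,426,.012),f(98,57,.012)]
l=[[.13,.23],[.13,-.33],[-.13,.23],[-.13,-.33],[.11,.21]]
a,t,r=fitrigid(l[:4],w[:4]);print("board",a,t,r.round(4))
M=np.array([[np.cos(a),-np.sin(a)],[np.sin(a),np.cos(a)]])
print("inner corner seen/fit",w[4],M@l[4]+t)
sq=np.array([[.05,.05],[.05,-.05],[-.05,-.05],[-.05,.05]])
for n,q in dict(A=[(420,201),(542,203),(541,326),(419,324)],B=[(203,146),(314,190),(267,306),(153,258)]).items():
    p=np.array([f(*k,.03) for k in q]);b=(p-t)@M
    print(n,"edges",np.linalg.norm(p-np.roll(p,-1,0),axis=1).round(4),"board ctr",b.mean(0).round(4),"world",p.mean(0).round(4),"ang",fitrigid(sq,b)[0])
j=f(688,329,.077);print("jar",j,M.T@(j-t))
print(tri(c,(145+480/4.2,140+263/4.2),s,(240,182)),tri(c,(145+231/4.2,140+225/4.2),s,(290,163)))
print("corner tri",tri(c,(145+69/4.2-.4,140+25/4.2-.4),s,(349,170)))
E
```

```text
board -0.12349370592837669 [0.55702879 0.07754294] [0.0009 0.0011 0.0008 0.0005]
inner corner seen/fit [0.69212573 0.27204878] [0.69205888 0.27239385]
A edges [0.0969 0.0975 0.0965 0.0976] board ctr [-0.0233 -0.1181] world [ 0.5193 -0.0367] ang 0.0978241430481604
B edges [0.0958 0.0993 0.0989 0.0976] board ctr [-0.0143  0.0801] world [0.5527 0.1588] ang -0.2809470340877106
jar [ 0.46525748 -0.19456685] [-0.05755391 -0.28134189]
[ 0.52001318 -0.03537701  0.02663738] [0.55258134 0.16221071 0.02511287]
corner tri [0.71442529 0.28985925 0.03319918]
```

Measurements agree with the given sizes and heights: board fit residual about 1 mm, tile edges about 98 mm, and the inner corner matches. Next I push B and then A to the fence, using two spread fingertips as a flat pusher.

```bash
cat >> h.py <<'E'
A0=-0.1235; T0=np.array([.5570,.0775]); MB=np.array([[np.cos(A0),-np.sin(A0)],[np.sin(A0),np.cos(A0)]])
def W(x,y,z): return np.append(MB@[x,y]+T0,z)
def ori(k):  # tool y along board y (k=0) or board x (k=1)
    best=None
    for a in ([A0,A0+np.pi] if k==0 else [A0+np.pi/2,A0-np.pi/2]):
        o=np.pi*np.array([np.cos(a/2),np.sin(a/2),0]); q=inverse_kinematics(W(0,0,.1),o)
        if q is not None:
            m=2.55-abs(q[5])
            if best is None or m>best[0]: best=(m,o)
    print("wrist margin",best[0]); return best[1]
def F():
    return MB.T@np.array(manip.state()["contact_force"])[:2]
def push(p,d,ax,z,f0,lim=12,maxd=.012,step=.001):
    """creep from board p along axis ax until force rise>lim"""
    p=np.array(p,float); s=0;f=0
    while s<maxd:
        s+=step; p[ax]+=step*d; manip.move_linear(W(*p,z),rate=.02)
        f=abs(F()[ax]-f0[ax])
        if f>lim: break
    print("creep end",p.round(4),"F",round(f,1)); return p
E
python3 - <<'E'
from h import *
manip.set_gripper(.05)
o=ori(0); zp=.021
for y in (.080,-.118):
    manip.move_pose(W(-.105,y,.11),o); manip.move_linear(W(-.105,y,zp),rate=.15)
    f0=F(); manip.move_linear(W(-.012,y,zp),rate=.07); print("F",F()-f0)
    p=push((-.012,y),1,0,zp,f0,maxd=.018,step=.0015)
    manip.move_linear(W(p[0]-.03,y,zp),rate=.15); manip.move_linear(W(p[0]-.03,y,.11),rate=.25)
    print(manip.state()["clock"],manip.state()["gripper_width"])
c=cams.capture("top"); cv2.imwrite("pics/t1.png",cv2.resize(c["image"][140:250,145:335],None,fx=4.2,fy=4.2,interpolation=cv2.INTER_CUBIC))
E
```

```text
wrist margin 1.1966626078285947
F [-0.87815929 -1.3521505 ]
creep end [0.003 0.08 ] F 13.0
9.4083 0.0501091192914643
F [-0.57625899 -0.53687585]
creep end [ 0.0045 -0.118 ] F 15.0
16.0917 0.04978334663432661
```

View pics/t1.png

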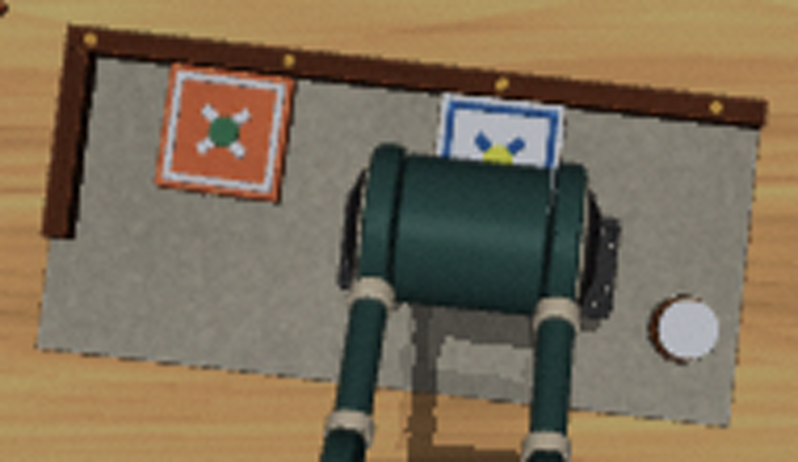

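Both tiles are flush with the fence and square (tile_b's dot is at crop (223,131), tile_a's at (497,153)). Now I push A along +y, which carries B to the stop.

```bash
python3 - <<'E'
from h import *
o=ori(1); zp=.021; x=.053
manip.move_pose(W(x,-.197,.11),o); manip.move_linear(W(x,-.197,zp),rate=.15)
f0=F(); manip.move_linear(W(x,-.012,zp),rate=.06); print("F",F()-f0)
p=push((x,-.012),1,1,zp,f0,lim=14,maxd=.02,step=.0015)
manip.move_linear(W(x,p[1]-.03,zp),rate=.15); manip.move_linear(W(x,p[1]-.03,.13),rate=.25)
manip.move_pose(W(-.13,-.1,.2),o)
print(manip.state()["clock"])
c=cams.capture("top"); cv2.imwrite("pics/t2.png",cv2.resize(c["image"][140:250,145:335],None,fx=4.2,fy=4.2,interpolation=cv2.INTER_CUBIC))
E
```

```text
wrist margin 2.332541065376508
F [-0.50866922 -3.45538071]
creep end [0.053 0.006] F 19.2
26.1917
```

View pics/t2.png

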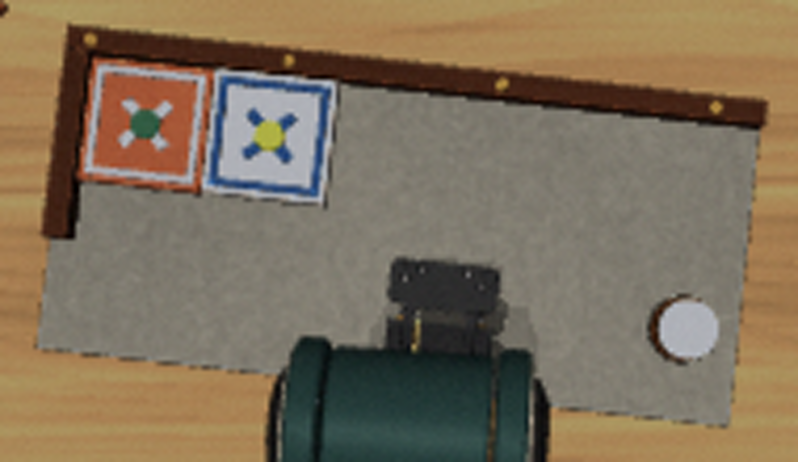

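Both tiles look seated (dots at crop (145,124) and (270,136)). One light nudge toward the fence with the gripper fully open puts a finger at each tile's centre. Then I verify.

```bash
python3 - <<'E'
from h import *
manip.set_gripper(.088); o=ori(0); zp=.021
manip.move_pose(W(-.04,.110,.10),o); manip.move_linear(W(-.04,.110,zp),rate=.15)
f0=F(); manip.move_linear(W(-.004,.110,zp),rate=.06)
p=push((-.004,.110),1,0,zp,f0,lim=18,maxd=.012,step=.0015)
manip.move_linear(W(-.04,.110,zp),rate=.15); manip.move_linear(W(-.04,.110,.12),rate=.25)
manip.move_pose(W(-.12,-.1,.2),o)
print(manip.state()["clock"])
c=cams.capture("top"); im=c["image"]
cv2.imwrite("pics/t3.png",cv2.resize(im[145:205,155:235],None,fx=9,fy=9,interpolation=cv2.INTER_CUBIC))
h=cv2.cvtColor(im,cv2.COLOR_BGR2HSV)
for n,lo,hi in (("green",(45,80,30),(90,255,255)),("yellow",(22,120,90),(35,255,255))):
    m=cv2.inRange(h,lo,hi); m[:145]=0;m[205:]=0;m[:,:155]=0;m[:,235:]=0
    v,u=np.nonzero(m); q=world(c,u.mean(),v.mean(),.03)[:2]; print(n,len(u),(MB.T@(q-T0)).round(4))
E
```

```text
wrist margin 1.1966626078285947
creep end [0.0065 0.11  ] F 22.0
33.175
green 32 [0.06   0.1604]
yellow 37 [0.0601 0.0607]
```

View pics/t3.png

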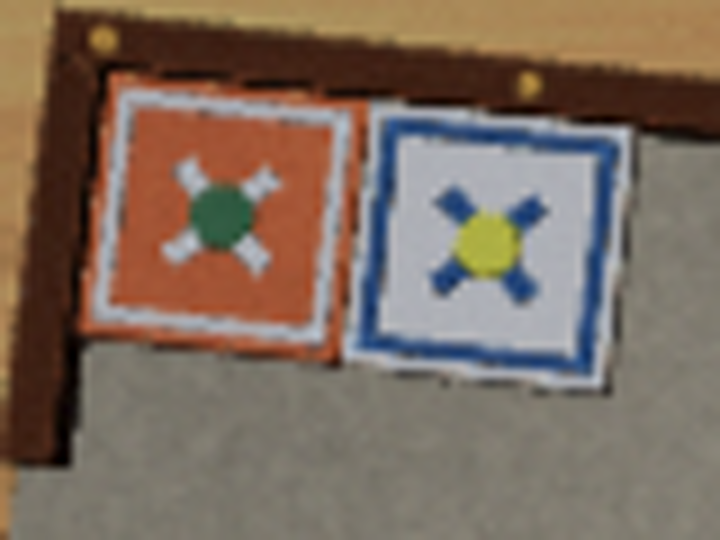

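The crop shows both tiles square and flush in the corner. Their dots measure board (60.0, 160.4) and (60.1, 60.7) mm, within tolerance.

```bash
python3 -c "
from h import *
print(order.close_job())"
```

```text
the job is handed in; nothing more can be done
None
```

Job handed in at about 33 s of the 51 s limit: tile_b is against the end stop and tile_a beside it, both flush with the fence, with centres measured within about 1 mm of target; the verdict was not shown.

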